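# Pack the touch-up box with paint pens and tins

## Robot

A 6-joint arm with a two-finger parallel gripper is mounted at the origin on the work surface. World frame = base frame: x ahead of the robot, y to its left, z up, the work surface at z = 0. Lengths are in mm, angles in degrees, forces in N, time in s.
With the tool pointing down it reaches from about 375 to 900 mm from the base axis. Payload 3.1 kg.
Tool frame: the origin (TCP) lies midway between the tips of the shut fingers; the grasp point (between the pads) lies r.grip_point_offset behind it (r.grip_point_offset is the distance from the TCP to the grasp point, in mm); z points along the fingers, y is the direction in which the jaws open and shut (so a half turn about z gives the same grasp; the last joint's range is limited). The gripper opens to 85 mm and grips with 20 to 120 N. Pads are 22 mm wide; open, the fingers measure 114 mm over their backs; the gripper's body (76 mm by 85 mm) begins 54 mm behind the grasp point. The pads swing forward as they close: fully open they stand 13 mm farther back than shut.
Start: joints at [59.845, 30.224, 82.088, -0, 67.689, -10.227], TCP at [212.978, 587.569, 231.31] pointing down, gripper open.
Joint ranges: [-176.69, 176.69], [-43.24, 126.21], [12.49, 139.97], [-82, 262], [0, 151.66], [-163.58, 163.58]. Speed limits (degrees/s): [159.86, 159.86, 180, 180, 180, 180].

## Interface

Orientations are given as [roll, pitch, yaw] about the fixed x, y, z axes, in that order (R = Rz(yaw) Ry(pitch) Rx(roll)).
In Python, from workcell import r, optics, outline_of gives the robot as it stands.
- The arm moves only by the tool servo_tool, never from a script. Its arguments are lists of equal length, an entry for each row: "travel": the shift along the tool's x, y, z in units of 40 mm (1.0 is 40 mm), a list of three; "twist": the turn, a rotation vector about the tool's x, y, z in rad, a list of three; "gripper": the opening, from 0 (shut) to 1 (fully open). A call has 1 to 20 rows; each row shifts and turns the commanded pose from where the row before left it, along the tool's axes as they then stand; what a row does not reach is not made up. A row lasts 1/10 s, in which the tool goes at most 50 mm and 8.59 degrees, less where a joint would pass 70% of its speed; a pose out of reach is approached as far as the arm can. A call is refused whole if a number of a shift passes 1 or a number of a turn 0.15, either way. A call with a gripper value outside its range is refused whole. The fingers move at their own pace and stop on an object; "newtons" is the grip in N (left out, the last holds). Time passes only in rows, so rows that do not move let the fingers close. It gives the time, the measured TCP pose, the force and the opening at its end, in the units of the state.
- r.get_state(): the state, without advancing time (a new reading comes with each control period).
- optics.snapshot(name): name is "side" or "top" or "wrist"; returns a dict with "frame" (420x560x3 uint8, red, green, blue), "mtx" (3x3 intrinsics, pixels), "cam_to_world" (4x4, takes a point from camera to world coordinates). Camera axes: x right, y up, looking along -z (the intrinsics and any distortion apply to the point x, -y, -z); pixel columns grow to the right and rows downward; lengths in mm; the calibration is good to about 2 mm. A picture is of the moment at which its call begins. There is no depth.
- r.job_done(): hands the job in, once; it reports no verdict.
Trained networks look in the newest picture that a camera, given by its name, has taken for a name from the list of things; names that differ only in an ending like _2 or _b are one class to them, and where a whole thing is asked for, a point or a joint stands for the part that bears it (a point fixed in the world has none). Each returns a list of dicts, best first, with "confidence" (0 to 1); they miss things now and then, are a little off and sometimes report something else, mostly with a low value. They report only what shows in the picture. A call takes as long as a camera call.
- outline_of(camera, query): "region" (420x560 bool, what is visible of it) and "bbox" ([left, top, width, height] in pixels, round what is visible of it).
The state is a dict: "t": time; "joint_pos": joint angles; "qvel": joint speeds; "tau": joint torques, N m; "tcp_pos": TCP position; "orientation": TCP orientation; "force": force on the tool from outside, world axes, zero at the start; "moment": the same for the moment, N m; "finger_gap": opening from 0.0 (shut) to 1.0 (fully open).
Only numpy, scipy, OpenCV 4.12 (cv2) and the standard library are available. Lean on these libraries where they do the work, as an engineer would, in place of code of your own. Each camera call takes 0.05 s, during which the arm holds its last target.

## Task

Finish packing the touch-up box for the blue, red and yellow job: stand the yellow tin upright in the empty bay, and lay the blue, red and yellow paint pens across the two notched rails, each cradled in the pair of notches in front of the tin of its own colour. The green tin and the green and black pens belong to another job, so leave them where they are, and leave the blue and red tins in their bays. Set each piece down gently rather than dropping it, and let go.

Things in the scene. Friction and masses are not known exactly. Their poses are not given: they have to be found in the camera images.
- box: Fixed plywood box, 246 (x) x 245 (y) mm, walls and partitions 34 high, 5 thick, floor 6. Origin: centre of underside, z up. At +x three 75 mm tin bays centred at x 80.5, y -80, 0, 80; two tins in, one bay empty. At -x two rails along y, 12 thick, 34 high, at x -80 and 0, each with three 90-degree V-notches 32 wide, 16 deep, at y -80, 0, 80, in line with the bays. All notches start empty.
- tin_blue: Lever-lid paint tin, upright, 54 mm dia x 62 mm, 190 g, blue label and lid. Origin at the centre of its underside, z up. It already stands in a bay of the box, within 3 mm of the bay's centre.
- tin_red: Lever-lid paint tin, upright, 54 mm dia x 62 mm, 190 g, red label and lid. Origin at the centre of its underside, z up. It already stands in a bay of the box, within 3 mm of the bay's centre.
- tin_yellow: Lever-lid paint tin, upright, 54 mm dia x 62 mm, 190 g, yellow label and lid. Origin at the centre of its underside, z up. It stands on the bench at the start.
- pen_blue: Paint pen lying on its side: cylinder 22 mm dia x 132 mm, 55 g, aluminium with blue cap, band and tail. Origin on its axis at mid-length, 11 mm above the bench; x along the pen. Rolls if pushed. Cradled in the box it lies along the box's x, centred on box x = -40 mm (12 mm spare at each end), axis 34 mm above the box's underside.
- pen_red: Paint pen lying on its side: cylinder 22 mm dia x 132 mm, 55 g, aluminium with red cap, band and tail. Origin on its axis at mid-length, 11 mm above the bench; x along the pen. Rolls if pushed. Cradled in the box it lies along the box's x, centred on box x = -40 mm (12 mm spare at each end), axis 34 mm above the box's underside.
- pen_yellow: Paint pen lying on its side: cylinder 22 mm dia x 132 mm, 55 g, aluminium with yellow cap, band and tail. Origin on its axis at mid-length, 11 mm above the bench; x along the pen. Rolls if pushed. Cradled in the box it lies along the box's x, centred on box x = -40 mm (12 mm spare at each end), axis 34 mm above the box's underside.
- tin_green: Lever-lid paint tin, upright, 54 mm dia x 62 mm, 190 g, green label and lid. Origin at the centre of its underside, z up. Belongs to another job; stands on the bench.
- pen_green: Paint pen lying on its side: cylinder 22 mm dia x 132 mm, 55 g, aluminium with green cap, band and tail. Origin on its axis at mid-length, 11 mm above the bench; x along the pen. Rolls if pushed. Belongs to another job.
- pen_black: Paint pen lying on its side: cylinder 22 mm dia x 132 mm, 55 g, aluminium with black cap, band and tail. Origin on its axis at mid-length, 11 mm above the bench; x along the pen. Rolls if pushed. Belongs to another job.

How it is judged:
By the outcome, as a careful person would: the job done as asked, in the order asked, and still so for the second after the job is handed in, with the robot touching nothing.
It also fails if it takes over 99 s, if anything falls off the work surface, if the arm or the gripper's body presses on something with over 40 N, if the wrist force passes 120 N, or if a joint passes its speed limit or range.

## Working session

There is one attempt and no reset: what is moved stays moved. The work goes in short steps, Python scripts to look and compute and a tool call to move; the robot and the scene stay as the last step left them, time stands still between calls to the robot, and variables do not carry over. Pictures are saved under pics/ and viewed, and the job is handed in when it is done.

Besides the shell and the picture viewer there is one more tool, called after "Request:" in YAML: its name, and indented under it one key for each argument. servo_tool: Moves the arm, as the interface text tells. Its arguments: {"type":"object","properties":{"travel":{"type":"array"},"twist":{"type":"array"},"gripper":{"type":"array"},"newtons":{"type":"number"}},"required":["travel","twist","gripper"]}

```bash
ls; mkdir -p pics
python3 - <<'E'
from workcell import r, optics, outline_of
import cv2
print(r.get_state(), r.grip_point_offset)
for n in ("side","top","wrist"):
    s=optics.snapshot(n); cv2.imwrite(f"pics/{n}0.png",s["frame"][:,:,::-1]); print(n,s["mtx"].tolist(),s["cam_to_world"].round(4).tolist(),[k for k in s])
E
```

```text
pics
{'t': 0.0, 'joint_pos': array([ 5.98475047e+01,  3.02799900e+01,  8.21575263e+01, -5.42106527e-04,
        6.76897582e+01, -1.02258268e+01]), 'qvel': array([ 0.00138799,  0.00377279, -0.08071222,  0.01515427,  0.07676354,
        0.07656416]), 'tau': array([ 7.39064162e-04, -4.42338717e+01, -1.78026634e+01, -2.50006462e-05,
        8.35172483e-03, -6.43607876e-06]), 'tcp_pos': array([212.59814656, 586.95471621, 230.31632098]), 'orientation': array([-1.79874658e+02, -2.21017122e-02,  1.60073514e+02]), 'force': array([-0.11966286, -0.13332181, -0.59735999]), 'moment': array([ 0.045521  , -0.00471597,  0.00552051]), 'finger_gap': 1.0013946454850327} 18.700000000000003
side [[494.71887040453555, 0.0, 287.1270196471108], [0.0, 494.71887040453555, 209.14117767933595], [0.0, 0.0, 1.0]] [[0.9991, 0.0363, -0.0203, 493.3172], [-0.0371, 0.5585, -0.8287, -1111.0818], [-0.0188, 0.8287, 0.5593, 792.8091], [0.0, 0.0, 0.0, 1.0]] ['frame', 'mtx', 'cam_to_world']
top [[420.0073107556543, 0.0, 275.4571798691948], [0.0, 420.0073107556543, 207.8491990372261], [0.0, 0.0, 1.0]] [[-0.0105, 0.9856, -0.1688, 334.8262], [-0.9998, -0.0137, -0.0174, -5.0998], [-0.0194, 0.1686, 0.9855, 1131.6369], [0.0, 0.0, 0.0, 1.0]] ['frame', 'mtx', 'cam_to_world']
wrist [[333.42544195622906, 0.0, 276.23132337787723], [0.0, 333.42544195622906, 208.17718274118286], [0.0, 0.0, 1.0]] [[0.3398, -0.8968, -0.2835, 141.3413], [0.9405, 0.3232, 0.105, 614.1686], [-0.0025, -0.3023, 0.9532, 372.9597], [0.0, 0.0, 0.0, 1.0]] ['frame', 'mtx', 'cam_to_world']
```

View pics/top0.png

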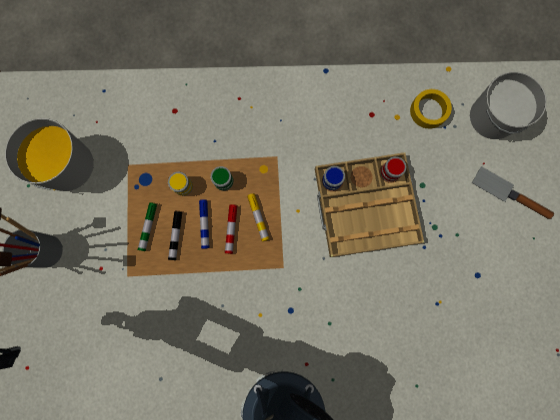

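View pics/side0.png

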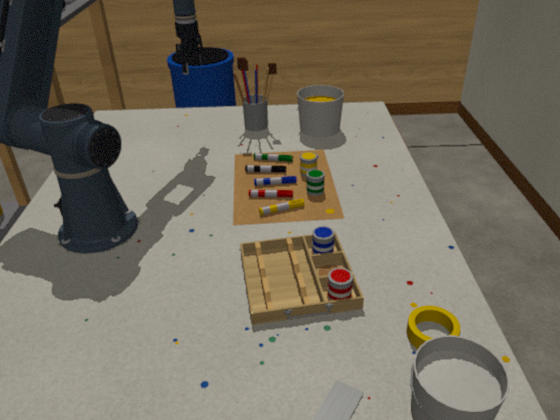

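View pics/wrist0.png

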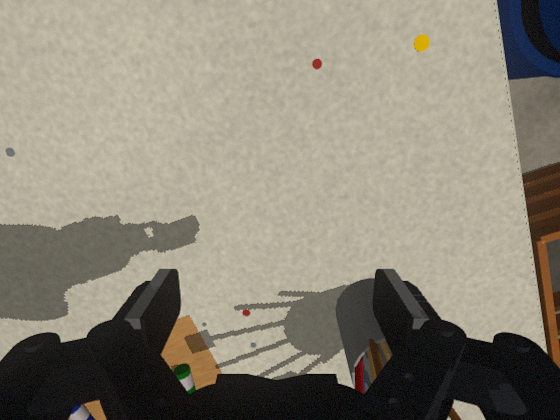

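```bash
cat > h.py <<'E'
from workcell import r, optics, outline_of
import cv2, numpy as np
from scipy.optimize import minimize
S={}
def snap(n,save=None):
    s=optics.snapshot(n); S[n]=s
    if save: cv2.imwrite(save,s["frame"][:,:,::-1])
    return s
def proj(n,P):
    s=S[n]; T=np.linalg.inv(s["cam_to_world"]); c=np.c_[P,np.ones(len(P))]@T.T
    q=np.c_[c[:,0],-c[:,1],-c[:,2]]@s["mtx"].T
    return q[:,:2]/q[:,2:]
def ray(n,u,v,z):
    s=S[n]; d=np.linalg.inv(s["mtx"])@[u,v,1.]; d=s["cam_to_world"][:3,:3]@[d[0],-d[1],-d[2]]
    o=s["cam_to_world"][:3,3]; return o+d*(z-o[2])/d[2]
a=np.linspace(0,2*np.pi,40,endpoint=False)
def cyl(kind):
    if kind=="tin":
        return np.vstack([np.c_[27*np.cos(a),27*np.sin(a),0*a+z] for z in (0,62)])
    if kind=="pen":
        return np.vstack([np.c_[0*a+x,11*np.cos(a),11*np.sin(a)+11] for x in (-66,66)])
    return np.array([[x,y,z] for x in(-123,123) for y in(-122.5,122.5) for z in(0,34.)])
def place(P,p,z=0):
    c,s=np.cos(p[2]),np.sin(p[2]); R=np.array([[c,-s,0],[s,c,0],[0,0,1]])
    return P@R.T+[p[0],p[1],z]
def sil(n,P):
    K=8
    h=cv2.convexHull((proj(n,P)*K*1.).astype(np.float32))
    q=proj(n,P); return cv2.convexHull(q.astype(np.float32))[:,0]
def mom(poly):
    m=cv2.moments(poly.reshape(-1,1,2).astype(np.float32)); A=m["m00"]
    return np.array([m["m10"]/A,m["m01"]/A]),np.array([m["mu20"],m["mu11"],m["mu02"]])/A
def find(cams,name,kind,z=0,seed=None,minconf=.3,verbose=True):
    obs=[]
    for n in cams:
        L=outline_of(n,name)
        if not L: print(name,n,"none"); continue
        b=L[0]; m=b["region"].astype(np.uint8)
        if b["confidence"]<minconf: print(name,n,"low",b["confidence"]); continue
        M=cv2.moments(m,True); A=M["m00"]
        obs.append((n,np.array([M["m10"]/A,M["m01"]/A]),np.array([M["mu20"],M["mu11"],M["mu02"]])/A,A,b["confidence"]))
    if not obs: return None
    P=cyl(kind); n,c,mu=obs[0][:3]; p0=ray(n,*c,15+z)
    if seed is None:
        ang=.5*np.arctan2(2*mu[1],mu[0]-mu[2]); e=ray(n,*(c+[np.cos(ang),np.sin(ang)]),15+z)-p0
        seed=[p0[0],p0[1],np.arctan2(e[1],e[0])]
    def cost(p,use):
        t=0
        for n,c,mu,A,_ in use:
            cc,mm=mom(sil(n,place(P,p,z))); t+=((cc-c)**2).sum()
            if kind!="tin": t+=((mm-mu)**2).sum()/mu.max()**2*20
        return t
    def fit(use):
        f=minimize(lambda q:cost([seed[0]+q[0],seed[1]+q[1],seed[2]+q[2]*.02],use),[0,0,0],method="Nelder-Mead",options=dict(initial_simplex=np.array([[0,0,0],[8,0,0],[0,8,0],[0,0,5.]]),xatol=1e-2,fatol=1e-5))
        q=f.x; return np.array([seed[0]+q[0],seed[1]+q[1],np.degrees(seed[2]+q[2]*.02)]).round(1),round(f.fun,3)
    out=fit(obs)
    if verbose: print(name,*out,"|",*[(o[0],*fit([o]),int(o[3]),round(o[4],2)) for o in obs])
    return out[0]
E
python3 - <<'E'
from h import *
snap("top");snap("side")
for n in ["tin_yellow","tin_green","tin_blue","tin_red"]: find(["top","side"],n,"tin",z=6 if n[4:] in("blue","red") else 0)
for n in ["pen_blue","pen_red","pen_yellow","pen_green","pen_black"]: find(["top","side"],n,"pen")
find(["top","side"],"box","box")
print(r.get_state()["t"])
for n in ("top","side"):
    f=S[n]["frame"]; f=f[130:280,100:450] if n=="top" else f[130:330,220:380]
    cv2.imwrite(f"pics/{n}z.png",cv2.resize(f[:,:,::-1],None,fx=2.2 if n=="top" else 3,fy=2.2 if n=="top" else 3,interpolation=cv2.INTER_CUBIC))
E
```

```text
tin_yellow [ 595.1  270.5 -124.6] 1.763 | ('top', array([ 593.9,  269.3, -123.7]), np.float64(0.0), 436, 0.69) ('side', array([ 597. ,  277.7, -130. ]), np.float64(0.0), 333, 0.71)
tin_green [ 608.4  157.4 -143.5] 1.361 | ('top', array([ 606.9,  158.4, -145.1]), np.float64(0.0), 414, 0.86) ('side', array([ 610. ,  153.2, -142.7]), np.float64(0.0), 386, 0.65)
tin_blue [ 602.8 -138.8  -25.9] 1.203 | ('top', array([ 601.7, -140.2,  -32.2]), np.float64(0.0), 429, 0.68) ('side', array([ 603.9, -135.5,  -33.2]), np.float64(0.0), 583, 0.74)
tin_red [ 625.9 -298.4  -47.9] 0.519 | ('top', array([ 624.9, -299.2,  -49.7]), np.float64(0.0), 486, 0.63) ('side', array([ 626.7, -297. ,  -45.1]), np.float64(0.0), 681, 0.76)
pen_blue [ 492.2  208.2 -177.1] 1.947 | ('top', array([ 490.3,  208.9, -175.8]), np.float64(0.338), 366, 0.79) ('side', array([ 494.5,  204.9, -177.2]), np.float64(0.205), 323, 0.76)
pen_red [474.1 135.8  -9.9] 6.467 | ('top', array([469.8, 136. ,  -6.1]), np.float64(0.662), 353, 0.64) ('side', array([479.5, 134.2,  -6. ]), np.float64(0.0), 338, 0.6)
pen_yellow [ 505.9   62.7 -161.5] 0.765 | ('top', array([ 505.2,   63.4, -162.6]), np.float64(0.059), 466, 0.85) ('side', array([ 506.9,   60.1, -157.4]), np.float64(0.145), 347, 0.69)
pen_green [483.3 362.7 -14. ] 1.261 | ('top', array([481.5, 363. , -11.4]), np.float64(0.023), 396, 0.62) ('side', array([485.9, 359.8, -12.9]), np.float64(0.042), 261, 0.47)
pen_black [460.8 286.  -10.5] 4.172 | ('top', array([457.9, 286.3,  -7.6]), np.float64(0.322), 357, 0.9) ('side', array([465.4, 283.2,  -1.6]), np.float64(0.758), 291, 0.53)
box [ 522.9 -234.1  -92.5] 3.369 | ('top', array([ 522.9, -232.1,  -74.9]), np.float64(0.124), 7868, 0.73) ('side', array([ 519.9, -238.7,  -83.7]), np.float64(0.572), 7259, 0.85)
1.25
```

View pics/topz.png

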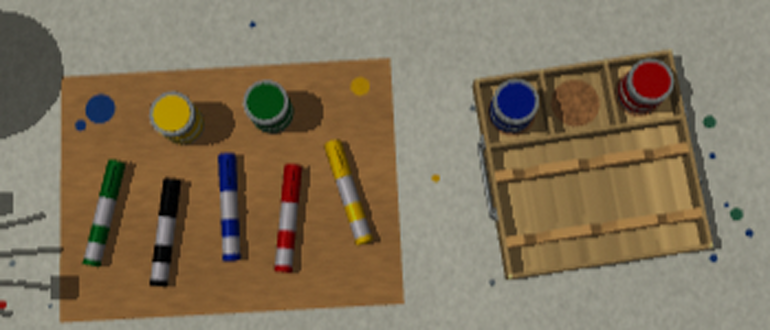

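```bash
cat > plan.py <<'E'
import sys, numpy as np
from workcell import r
def plan(x,y,z,yaw=None):
    s=r.get_state(); p=s["tcp_pos"]; o=s["orientation"]; d=np.array([x,y,z])-p
    f=lambda a:np.array([np.cos(np.radians(a))*d[0]+np.sin(np.radians(a))*d[1],np.sin(np.radians(a))*d[0]-np.cos(np.radians(a))*d[1],-d[2]])/40
    print("t",round(s["t"],2),"tcp",p.round(1),"rpy",o.round(2),"F",s["force"].round(1),"gap",round(s["finger_gap"],3))
    print(" units in current yaw:",f(o[2]).round(3)," norm mm",np.linalg.norm(d).round(0))
    if yaw is not None:
        t=(-(yaw-o[2])+180)%360-180; print(" twist z",np.radians(t).round(4)," units after turn:",f(yaw).round(3))
if __name__=="__main__": plan(*map(float,sys.argv[1:]))
E
python3 plan.py 600 200 250 180
```

```text
t 1.25 tcp [213.  587.6 231.3] rpy [-180.     -0.    160.07] F [-0.7  0.2 -0.2] gap 1.0
 units in current yaw: [-12.399  -5.811  -0.468]  norm mm 548.0
 twist z -0.3478  units after turn: [-9.676 -9.689 -0.468]
```

Request:
servo_tool:
  travel:
    - [-0.3,-0.14,0]
    - [-0.6,-0.28,-0.04]
    - [-0.89,-0.414,-0.04]
    - [-0.89,-0.414,-0.04]
    - [-0.89,-0.414,-0.04]
    - [-0.89,-0.414,-0.04]
    - [-0.89,-0.414,-0.04]
    - [-0.89,-0.414,-0.04]
    - [-0.89,-0.414,-0.04]
    - [-0.89,-0.414,-0.04]
    - [-0.89,-0.414,-0.04]
    - [-0.89,-0.414,-0.04]
    - [-0.89,-0.414,-0.04]
    - [-0.89,-0.414,-0.04]
    - [-0.6,-0.28,0]
    - [-0.3,-0.14,0]
    - [0,0,0]
    - [0,0,0]
    - [0,0,0]
    - [0,0,0]
  twist:
    - [0,0,0]
    - [0,0,0]
    - [0,0,0]
    - [0,0,0]
    - [0,0,0]
    - [0,0,0]
    - [0,0,0]
    - [0,0,0]
    - [0,0,0]
    - [0,0,0]
    - [0,0,0]
    - [0,0,0]
    - [0,0,0]
    - [0,0,0]
    - [0,0,0]
    - [0,0,0]
    - [0,0,-0.12]
    - [0,0,-0.12]
    - [0,0,-0.108]
    - [0,0,0]
  gripper: [1,1,1,1,1,1,1,1,1,1,1,1,1,1,1,1,1,1,1,1]
  newtons: 40

```text
t: 3.25
tcp_pos: [602.3, 199.1, 252.0]
orientation: [-180.0, -0.1, -180.0]
force: [-0.2, 0.1, -0.1]
finger_gap: 0.997
```

```bash
python3 - <<'E'
from h import *
snap("wrist","pics/w1.png")
for n in ["tin_yellow","tin_green"]: find(["wrist"],n,"tin")
for n in ["pen_blue","pen_red","pen_yellow","pen_green","pen_black"]: find(["wrist"],n,"pen")
E
python3 plan.py 595 270 150 90
```

```text
tin_yellow [595.1 270.6  53.9] 0.0 | ('wrist', array([595.1, 270.6,  53.9]), np.float64(0.0), 2652, 0.57)
tin_green [607.9 158.5 154.4] 0.0 | ('wrist', array([607.9, 158.5, 154.4]), np.float64(0.0), 2433, 0.84)
pen_blue [492.9 209.2   4.5] 0.251 | ('wrist', array([492.9, 209.2,   4.5]), np.float64(0.251), 2576, 0.77)
pen_red [485.5 134.8 167.5] 3.397 | ('wrist', array([485.5, 134.8, 167.5]), np.float64(3.397), 2399, 0.88)
pen_yellow [505.4  62.7  17.5] 0.011 | ('wrist', array([505.4,  62.7,  17.5]), np.float64(0.011), 2909, 0.87)
pen_green [489.6 361.7 168.3] 0.963 | ('wrist', array([489.6, 361.7, 168.3]), np.float64(0.963), 2594, 0.8)
pen_black [617.3 153.2 137.4] 208.17 | ('wrist', array([617.3, 153.2, 137.4]), np.float64(208.17), 2457, 0.75)
t 3.65 tcp [603.  199.1 252.1] rpy [-180.     -0.    179.99] F [ 1.2 -0.4 -0.2] gap 1.003
 units in current yaw: [0.201 1.772 2.553]  norm mm 125.0
 twist z 1.5706  units after turn: [ 1.772 -0.201  2.553]
```

View pics/w1.png

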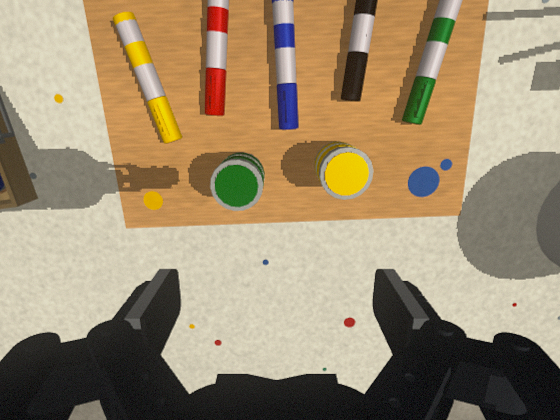

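Request:
servo_tool:
  travel:
    - [0.03,-0.3,-0.1]
    - [0.03,-0.6,-0.1]
    - [0.03,-0.9,-0.1]
    - [0.03,-0.9,-0.1]
    - [0.03,-0.9,-0.1]
    - [0.03,-0.9,-0.1]
    - [0.03,-0.9,-0.1]
    - [0.03,-0.9,-0.1]
    - [0.03,-0.9,-0.1]
    - [0.03,-0.9,-0.1]
    - [0.03,-0.9,-0.1]
    - [0,-0.9,-0.1]
    - [0,-0.53,0]
    - [0,-0.3,0]
    - [0,0,0]
    - [0,0,0]
  twist:
    - [0,0,0]
    - [0,0,0]
    - [0,0,0]
    - [0,0,0]
    - [0,0,0]
    - [0,0,0]
    - [0,0,0]
    - [0,0,0]
    - [0,0,0]
    - [0,0,0]
    - [0,0,0]
    - [0,0,0]
    - [0,0,0]
    - [0,0,0]
    - [0,0,0]
    - [0,0,0]
  gripper: [1,1,1,1,1,1,1,1,1,1,1,1,1,1,1,1]

```text
t: 5.25
tcp_pos: [589.7, -229.0, 299.7]
orientation: [179.9, -0.1, -180.0]
force: [-0.7, -0.5, -1.1]
finger_gap: 1.001
```

Run:
```python
from h import *
s=snap("wrist","pics/w2.png")
np.savez("w2.npz",**s)
for n in ["tin_blue","tin_red"]: find(["wrist"],n,"tin",z=6)
find(["wrist"],"box","box",seed=[534,-230,.14])
p=[534.7,-230,np.radians(8.2)]
for y in(-80,80): print(place(np.array([[80.5,y,0]]),p))
```

```text
tin_blue [ 512.1 -234.    68.5] 0.0 | ('wrist', array([ 512.1, -234. ,   68.5]), np.float64(0.0), 40684, 0.59)
tin_red [ 624.9 -299.8  150.7] 0.0 | ('wrist', array([ 624.9, -299.8,  150.7]), np.float64(0.0), 2013, 0.76)
box [ 526.7 -234.3   -1. ] 0.532 | ('wrist', array([ 526.7, -234.3,   -1. ]), np.float64(0.532), 40557, 0.61)
[[ 625.78730128 -297.70046931    0.        ]]
[[ 602.96667189 -139.33627236    0.        ]]
```

View pics/w2.png

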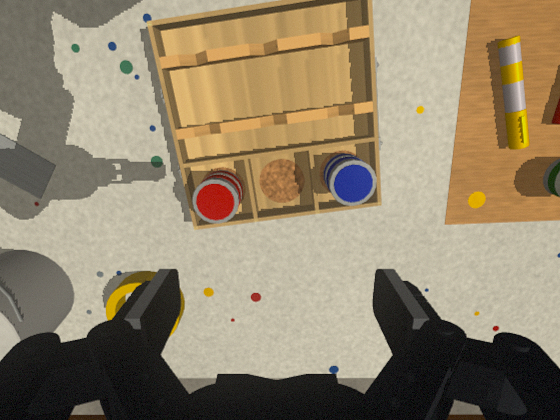

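```bash
cat > ov.py <<'E'
from h import *
def overlay(p,out,src="w2.npz"):
    S["wrist"]=dict(np.load(src)); f=S["wrist"]["frame"][:,:,::-1]
    img=cv2.resize(f[0:240,130:400],None,fx=2.5,fy=2.5,interpolation=cv2.INTER_CUBIC)
    D=lambda P,c:cv2.polylines(img,[np.round((((proj("wrist",place(np.array(P,float),p))-[130,0])+.5)*2.5-.5)*8).astype(np.int32)],True,c,1,cv2.LINE_AA,3)
    D([[x,y,34] for x,y in((-123,-122.5),(123,-122.5),(123,122.5),(-123,122.5))],(255,0,255))
    for y in(-80,0,80):
        D([[80.5+37.5*a,y+37.5*b,34] for a,b in((-1,-1),(1,-1),(1,1),(-1,1))],(0,255,255))
        for x in(-80,0):
            D([[x-6,y-16,34],[x+6,y-16,34],[x+6,y+16,34],[x-6,y+16,34]],(0,255,0))
    for x in (-80,0): D([[x+6*a,117.5*b,34] for a,b in((-1,-1),(1,-1),(1,1),(-1,1))],(255,255,0))
    cv2.imwrite(out,img)
if __name__=="__main__":
    overlay([534.7,-230,np.radians(8.2)],"pics/ov1.png")
E
python3 ov.py
```

```text
(no output)
```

View pics/ov1.png

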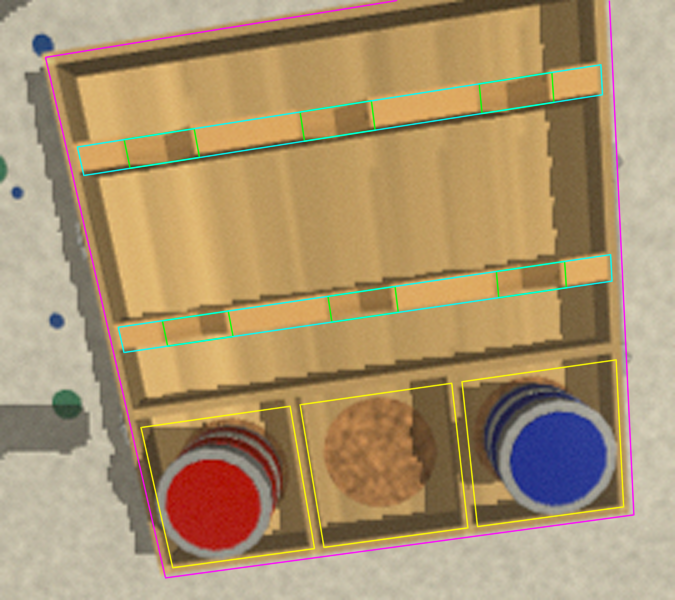

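Request:
servo_tool:
  travel:
    - [0,0.3,0]
    - [0,0.6,0]
    - [-0.0135,0.9,0]
    - [-0.0135,0.9,0]
    - [-0.0135,0.9,0]
    - [-0.0135,0.9,0]
    - [-0.0135,0.9,0]
    - [-0.0135,0.9,0]
    - [-0.0135,0.9,0]
    - [-0.0135,0.9,0]
    - [-0.0135,0.9,0]
    - [-0.0135,0.9,0]
    - [0,0.9,0]
    - [0,0.8,0]
    - [0,0.5,0]
    - [0,0.39,0]
    - [0,0,0.6]
    - [0,0,0.6]
    - [0,0,0.6]
    - [0,0,0.6]
  twist:
    - [0,0,0]
    - [0,0,0]
    - [0,0,0]
    - [0,0,0]
    - [0,0,0]
    - [0,0,0]
    - [0,0,0]
    - [0,0,0]
    - [0,0,0]
    - [0,0,0]
    - [0,0,0]
    - [0,0,0]
    - [0,0,0]
    - [0,0,0]
    - [0,0,0]
    - [0,0,0]
    - [0,0,0.1428]
    - [0,0,0.1428]
    - [0,0,0.1428]
    - [0,0,0.1428]
  gripper: [1,1,1,1,1,1,1,1,1,1,1,1,1,1,1,1,1,1,1,1]

```text
t: 7.45
tcp_pos: [594.8, 269.9, 203.4]
orientation: [180.0, 0.0, 147.0]
force: [-0.1, 0.4, 0.4]
finger_gap: 0.999
```

Request:
servo_tool:
  travel:
    - [0,0,0.4]
    - [0,0,0.4]
    - [0,0,0.4]
    - [0,0,0.3]
    - [0,0,0.3]
    - [0,0,0.2]
    - [0,0,0]
    - [0,0,0]
  twist:
    - [0,0,0.1428]
    - [0,0,0.1428]
    - [0,0,0.1428]
    - [0,0,0.1428]
    - [0,0,0.1428]
    - [0,0,0.1428]
    - [0,0,0]
    - [0,0,0]
  gripper: [1,1,1,1,1,1,1,1]

```text
t: 8.25
tcp_pos: [595.2, 269.7, 124.3]
orientation: [-180.0, 0.0, 98.4]
force: [0.8, 0.6, 0.3]
finger_gap: 1.0
```

```bash
python3 plan.py 595.1 270.6 33 98.2
```

```text
t 8.25 tcp [595.2 269.7 124.3] rpy [-180.      0.     98.37] F [0.8 0.6 0.3] gap 1.0
 units in current yaw: [2.400e-02 1.000e-03 2.282e+00]  norm mm 91.0
 twist z 0.003  units after turn: [2.400e-02 1.000e-03 2.282e+00]
```

Request:
servo_tool:
  travel:
    - [0.024,0,0.4]
    - [0,0,0.5]
    - [0,0,0.5]
    - [0,0,0.4]
    - [0,0,0.3]
    - [0,0,0.18]
    - [0,0,0]
    - [0,0,0]
    - [0,0,0]
    - [0,0,0]
    - [0,0,0]
    - [0,0,0]
    - [0,0,0]
  twist:
    - [0,0,0.003]
    - [0,0,0]
    - [0,0,0]
    - [0,0,0]
    - [0,0,0]
    - [0,0,0]
    - [0,0,0]
    - [0,0,0]
    - [0,0,0]
    - [0,0,0]
    - [0,0,0]
    - [0,0,0]
    - [0,0,0]
  gripper: [1,1,1,1,1,1,1,0.3,0.3,0.3,0.3,0.3,0.3]
  newtons: 40

```text
t: 9.55
tcp_pos: [595.9, 270.6, 34.1]
orientation: [179.9, -0.0, 98.0]
force: [-0.4, -0.0, 6.1]
finger_gap: 0.618
```

```bash
python3 plan.py 595.1 270.6 33 98.2
python3 - <<'E'
from h import *
snap("wrist","pics/w3.png")
E
```

```text
t 9.55 tcp [595.9 270.6  34.1] rpy [ 1.7989e+02 -2.0000e-02  9.8020e+01] F [-0.4 -0.   6.1] gap 0.618
 units in current yaw: [ 0.003 -0.02   0.028]  norm mm 1.0
 twist z -0.0031  units after turn: [ 0.003 -0.02   0.028]
```

View pics/w3.png

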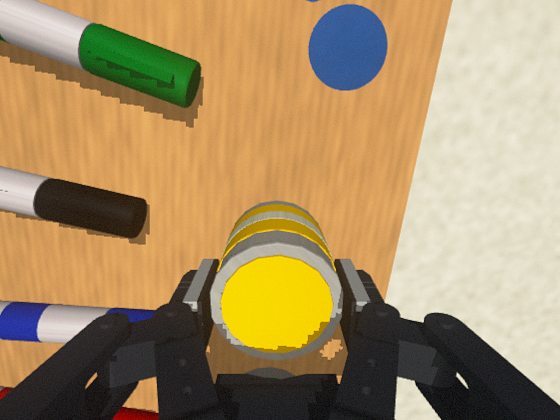

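Request:
servo_tool:
  travel:
    - [0,0,-0.1]
    - [0,0,-0.3]
    - [0,0,-0.5]
    - [0,0,-0.6]
    - [0,0,-0.6]
    - [0,0,-0.4]
    - [0,0,-0.2]
    - [0,0,0]
  twist:
    - [0,0,0]
    - [0,0,0]
    - [0,0,0]
    - [0,0,0]
    - [0,0,0]
    - [0,0,0]
    - [0,0,0]
    - [0,0,0]
  gripper: [0.3,0.3,0.3,0.3,0.3,0.3,0.3,0.3]

```text
t: 10.4
tcp_pos: [595.7, 270.5, 142.3]
orientation: [179.9, -0.0, 98.0]
force: [-0.1, 0.5, -3.0]
finger_gap: 0.616
```

```bash
python3 plan.py 614.4 -218.5 140 98.2
```

```text
t 10.4 tcp [595.7 270.5 142.3] rpy [ 1.7986e+02 -2.0000e-02  9.8020e+01] F [-0.1  0.5 -3. ] gap 0.616
 units in current yaw: [-12.171  -1.244   0.057]  norm mm 489.0
 twist z -0.0031  units after turn: [-12.167  -1.282   0.057]
```

Request:
servo_tool:
  travel:
    - [-0.25,0,0]
    - [-0.5,0,0]
    - [-0.85,-0.1035,0]
    - [-0.85,-0.1035,0]
    - [-0.85,-0.1035,0]
    - [-0.85,-0.1035,0]
    - [-0.85,-0.1035,0]
    - [-0.85,-0.1035,0]
    - [-0.85,-0.1035,0]
    - [-0.85,-0.1035,0]
    - [-0.85,-0.1035,0]
    - [-0.85,-0.1035,0]
    - [-0.85,-0.1035,0]
    - [-0.85,-0.1035,0]
    - [-0.6,0,0]
    - [-0.4,0,0]
    - [-0.2,0,0]
    - [-0.02,0,0]
    - [0,0,0]
    - [0,0,0]
  twist:
    - [0,0,0]
    - [0,0,0]
    - [0,0,0]
    - [0,0,0]
    - [0,0,0]
    - [0,0,0]
    - [0,0,0]
    - [0,0,0]
    - [0,0,0]
    - [0,0,0]
    - [0,0,0]
    - [0,0,0]
    - [0,0,0]
    - [0,0,0]
    - [0,0,0]
    - [0,0,0]
    - [0,0,0]
    - [0,0,0]
    - [0,0,0]
    - [0,0,0]
  gripper: [0.3,0.3,0.3,0.3,0.3,0.3,0.3,0.3,0.3,0.3,0.3,0.3,0.3,0.3,0.3,0.3,0.3,0.3,0.3,0.3]

```text
t: 12.4
tcp_pos: [613.6, -217.1, 140.7]
orientation: [-180.0, -0.1, 98.1]
force: [0.1, -0.3, -2.9]
finger_gap: 0.62
```

```bash
python3 plan.py 614.4 -218.5 42 98.2
python3 - <<'E'
from h import *
snap("wrist","pics/w4.png");snap("side");snap("top")
f=S["side"]["frame"][:,:,::-1][200:340,220:390];g=S["top"]["frame"][:,:,::-1][140:270,300:440]
cv2.imwrite("pics/s4.png",cv2.resize(f,None,fx=3,fy=3));cv2.imwrite("pics/t4.png",cv2.resize(g,None,fx=4,fy=4))
E
```

```text
t 12.4 tcp [ 613.6 -217.1  140.7] rpy [-1.7995e+02 -6.0000e-02  9.8100e+01] F [ 0.1 -0.3 -2.9] gap 0.62
 units in current yaw: [-0.039  0.014  2.468]  norm mm 99.0
 twist z -0.0017  units after turn: [-0.039  0.014  2.468]
```

View pics/w4.png

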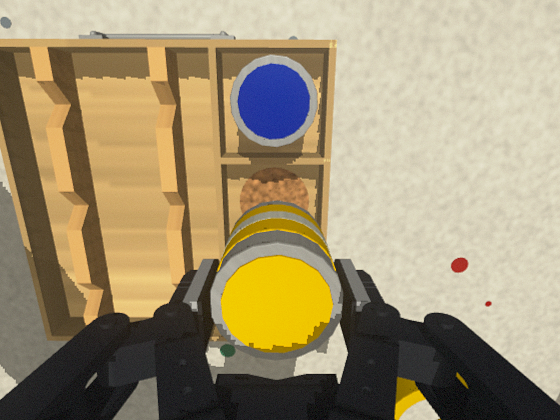

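View pics/s4.png

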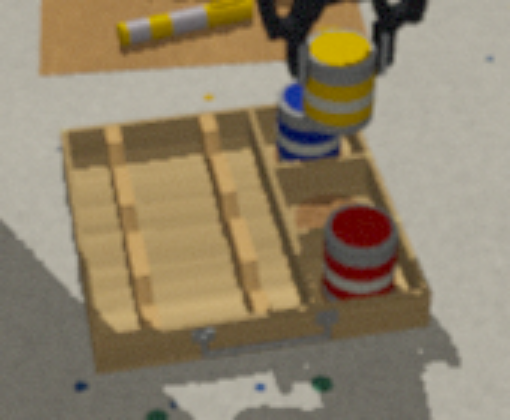

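Request:
servo_tool:
  travel:
    - [-0.038,0.014,0.2]
    - [0,0,0.5]
    - [0,0,0.5]
    - [0,0,0.5]
    - [0,0,0.4]
    - [0,0,0.2]
    - [0,0,0.1]
    - [0,0,0.05]
    - [0,0,0]
    - [0,0,0]
  twist:
    - [0,0,0]
    - [0,0,0]
    - [0,0,0]
    - [0,0,0]
    - [0,0,0]
    - [0,0,0]
    - [0,0,0]
    - [0,0,0]
    - [0,0,0]
    - [0,0,0]
  gripper: [0.3,0.3,0.3,0.3,0.3,0.3,0.3,0.3,0.3,0.3]

```text
t: 13.55
tcp_pos: [615.2, -220.4, 43.8]
orientation: [179.9, 0.1, 98.0]
force: [-0.0, -0.5, -1.8]
finger_gap: 0.618
```

```bash
python3 plan.py 614.4 -218.5 40 98.2
```

```text
t 13.55 tcp [ 615.2 -220.4   43.8] rpy [1.7992e+02 6.0000e-02 9.8020e+01] F [-0.  -0.5 -1.8] gap 0.618
 units in current yaw: [ 0.049 -0.014  0.095]  norm mm 4.0
 twist z -0.0031  units after turn: [ 0.049 -0.014  0.095]
```

Request:
servo_tool:
  travel:
    - [0.025,0,0.03]
    - [0,0,0.03]
    - [0,0,0.02]
    - [0,0,0.015]
    - [0,0,0]
  twist:
    - [0,0,0]
    - [0,0,0]
    - [0,0,0]
    - [0,0,0]
    - [0,0,0]
  gripper: [0.3,0.3,0.3,0.3,0.3]

```text
t: 14.05
tcp_pos: [614.6, -219.0, 40.1]
orientation: [180.0, 0.0, 98.0]
force: [-1.8, 1.4, 5.1]
finger_gap: 0.615
```

Request:
servo_tool:
  travel:
    - [0,0,0]
    - [0,0,0]
    - [0,0,0]
    - [0,0,0]
    - [0,0,-0.1]
    - [0,0,-0.3]
    - [0,0,-0.5]
    - [0,0,-0.6]
    - [0,0,-0.6]
    - [0,0,-0.6]
    - [0,0,-0.3]
    - [0,0,0]
  twist:
    - [0,0,0]
    - [0,0,0]
    - [0,0,0]
    - [0,0,0]
    - [0,0,0]
    - [0,0,0]
    - [0,0,0]
    - [0,0,0]
    - [0,0,0]
    - [0,0,0]
    - [0,0,0]
    - [0,0,0]
  gripper: [0.67,0.75,0.85,0.9,0.9,0.9,0.9,0.9,0.9,0.9,0.9,0.9]

```text
t: 15.25
tcp_pos: [615.9, -219.7, 161.9]
orientation: [179.8, 0.2, 98.0]
force: [0.1, -1.1, 0.2]
finger_gap: 0.898
```

```bash
python3 - <<'E'
from h import *
snap("wrist","pics/w5.png");snap("side");snap("top")
f=S["side"]["frame"][:,:,::-1][200:340,220:390]
cv2.imwrite("pics/s5.png",cv2.resize(f,None,fx=3,fy=3))
find(["side","wrist"],"tin_yellow","tin",z=6)
E
python3 plan.py 495 190 210 180
```

```text
tin_yellow [ 616.3 -218.5   66.9] 8.246 | ('side', array([ 616.6, -208.3,   80.2]), np.float64(0.0), 554, 0.97) ('wrist', array([ 616.4, -219. ,   68.1]), np.float64(0.0), 4620, 0.88)
t 15.5 tcp [ 613.6 -218.6  157.5] rpy [-1.7986e+02 -1.1000e-01  9.8010e+01] F [ 0.8 -0.4  0.8] gap 0.897
 units in current yaw: [10.528 -1.512 -1.311]  norm mm 429.0
 twist z -1.4309  units after turn: [ 2.965 10.215 -1.311]
```

View pics/s5.png

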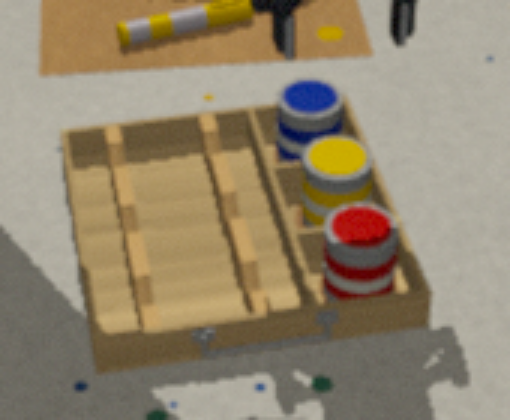

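View pics/w5.png

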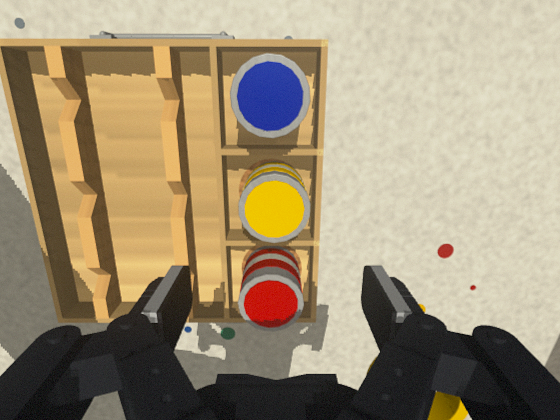

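Request:
servo_tool:
  travel:
    - [0.3,0,-0.2]
    - [0.6,-0.045,-0.25]
    - [0.85,-0.045,-0.25]
    - [0.85,-0.045,-0.25]
    - [0.85,-0.045,-0.25]
    - [0.85,-0.045,-0.25]
    - [0.85,-0.045,-0.25]
    - [0.85,-0.045,-0.25]
    - [0.85,-0.045,-0.25]
    - [0.85,-0.045,-0.25]
    - [0.85,-0.045,-0.11]
    - [0.5,0,0]
    - [0.07,0,0]
  twist:
    - [0,0,0]
    - [0,0,0]
    - [0,0,0]
    - [0,0,0]
    - [0,0,0]
    - [0,0,0]
    - [0,0,0]
    - [0,0,0]
    - [0,0,0]
    - [0,0,0]
    - [0,0,0]
    - [0,0,0]
    - [0,0,0]
  gripper: [0.9,0.9,0.9,0.9,0.9,0.9,0.9,0.9,0.8,0.7,0.65,0.65,0.65]

```text
t: 16.8
tcp_pos: [543.7, 143.4, 262.4]
orientation: [180.0, -0.1, 98.3]
force: [-0.7, -0.1, 1.0]
finger_gap: 0.654
```

Request:
servo_tool:
  travel:
    - [0,0,0]
    - [0,0,0]
    - [0,0,0]
    - [0,0,0]
    - [0,0,0]
    - [0,0,0]
    - [0,0,0]
    - [0,0,0]
    - [0,0,0]
    - [0,0,0]
    - [0,0,0]
    - [0,0,0]
    - [0,0,0]
  twist:
    - [0,0,-0.1365]
    - [0,0,-0.1365]
    - [0,0,-0.1365]
    - [0,0,-0.1365]
    - [0,0,-0.1365]
    - [0,0,-0.1365]
    - [0,0,-0.1365]
    - [0,0,-0.1365]
    - [0,0,-0.1365]
    - [0,0,-0.1365]
    - [0,0,-0.1365]
    - [0,0,0]
    - [0,0,0]
  gripper: [0.65,0.65,0.65,0.65,0.65,0.65,0.65,0.65,0.65,0.65,0.65,0.65,0.65]

```text
t: 18.1
tcp_pos: [545.3, 139.6, 261.7]
orientation: [-180.0, -0.0, -176.1]
force: [0.7, 0.0, 0.4]
finger_gap: 0.649
```

```bash
python3 - <<'E'
from h import *
s=snap("wrist","pics/w6.png"); np.savez("w6.npz",**s)
for n in ["pen_blue","pen_red","pen_yellow","pen_green","pen_black"]: find(["wrist"],n,"pen")
E
python3 plan.py 492 208 120 184
```

```text
pen_blue [ 487.9  209.2 -176.2] 0.004 | ('wrist', array([ 487.9,  209.2, -176.2]), np.float64(0.004), 2403, 0.8)
pen_red [474.  136.7 175. ] 0.001 | ('wrist', array([474. , 136.7, 175. ]), np.float64(0.001), 2428, 0.76)
pen_yellow [504.5  62.8  17.5] 0.008 | ('wrist', array([504.5,  62.8,  17.5]), np.float64(0.008), 2262, 0.59)
pen_green [483.1 363.2 168.4] 0.0 | ('wrist', array([483.1, 363.2, 168.4]), np.float64(0.0), 2558, 0.66)
pen_black [459.  286.9 173.9] 0.005 | ('wrist', array([459. , 286.9, 173.9]), np.float64(0.005), 2503, 0.78)
t 18.4 tcp [545.7 139.7 261.5] rpy [-180.     -0.   -175.99] F [0.3 0.5 0.1] gap 0.651
 units in current yaw: [1.221 1.798 3.538]  norm mm 166.0
 twist z 0.0001  units after turn: [1.221 1.798 3.538]
```

View pics/w6.png

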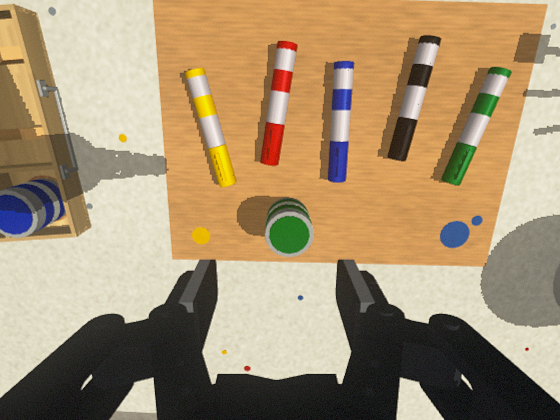

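Request:
servo_tool:
  travel:
    - [0.11,0.154,0.2]
    - [0.22,0.3,0.5]
    - [0.33,0.46,0.8]
    - [0.33,0.46,0.8]
    - [0.22,0.3,0.8]
    - [0.11,0.16,0.7]
    - [0,0,0.6]
    - [0,0,0.5]
    - [0,0,0.3]
    - [0,0,0.24]
    - [0,0,0]
    - [0,0,0]
  twist:
    - [0,0,0]
    - [0,0,0]
    - [0,0,0]
    - [0,0,0]
    - [0,0,0]
    - [0,0,0]
    - [0,0,0]
    - [0,0,0]
    - [0,0,0]
    - [0,0,0]
    - [0,0,0]
    - [0,0,0]
  gripper: [0.65,0.65,0.65,0.65,0.65,0.65,0.65,0.65,0.65,0.65,0.65,0.65]

```text
t: 19.6
tcp_pos: [488.3, 209.2, 44.3]
orientation: [180.0, 0.0, -176.0]
force: [0.3, 1.1, -0.3]
finger_gap: 0.653
```

```bash
python3 plan.py 487.9 209.2 3 183.8
python3 - <<'E'
from h import *
snap("wrist","pics/w7.png")
E
```

```text
t 19.6 tcp [488.3 209.2  44.3] rpy [ 1.7999e+02  5.0000e-02 -1.7596e+02] F [ 0.3  1.1 -0.3] gap 0.653
 units in current yaw: [1.100e-02 1.000e-03 1.032e+00]  norm mm 41.0
 twist z 0.0042  units after turn: [1.100e-02 1.000e-03 1.032e+00]
```

View pics/w7.png

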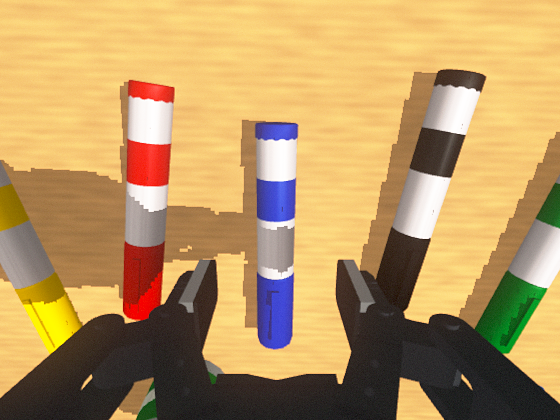

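Request:
servo_tool:
  travel:
    - [0,0,0.3]
    - [0,0,0.3]
    - [0,0,0.2]
    - [0,0,0.13]
    - [0,0,0.08]
    - [0,0,0]
    - [0,0,0]
    - [0,0,0]
    - [0,0,0]
    - [0,0,0]
    - [0,0,0]
    - [0,0,0]
  twist:
    - [0,0,0]
    - [0,0,0]
    - [0,0,0]
    - [0,0,0]
    - [0,0,0]
    - [0,0,0]
    - [0,0,0]
    - [0,0,0]
    - [0,0,0]
    - [0,0,0]
    - [0,0,0]
    - [0,0,0]
  gripper: [0.65,0.65,0.65,0.65,0.65,0.65,0.5,0.4,0.3,0.2,0.15,0.15]
  newtons: 30

```text
t: 20.85
tcp_pos: [488.2, 209.2, 3.9]
orientation: [180.0, 0.0, -175.9]
force: [0.0, 0.3, 4.6]
finger_gap: 0.244
```

```bash
python3 plan.py 487.9 209.2 3 183.8
```

```text
t 20.85 tcp [488.2 209.2   3.9] rpy [ 1.8000e+02  4.0000e-02 -1.7595e+02] F [0.  0.3 4.6] gap 0.244
 units in current yaw: [0.006 0.002 0.023]  norm mm 1.0
 twist z 0.0044  units after turn: [0.006 0.002 0.023]
```

Request:
servo_tool:
  travel:
    - [0,0,-0.1]
    - [0,0,-0.3]
    - [0,0,-0.5]
    - [0,0,-0.6]
    - [0,0,-0.5]
    - [0,0,-0.3]
    - [0,0,0]
    - [0,0,0]
  twist:
    - [0,0,0]
    - [0,0,0]
    - [0,0,0]
    - [0,0,-0.0365]
    - [0,0,-0.0365]
    - [0,0,0]
    - [0,0,0]
    - [0,0,0]
  gripper: [0.15,0.15,0.15,0.15,0.15,0.15,0.15,0.15]

```text
t: 21.65
tcp_pos: [487.7, 209.1, 95.5]
orientation: [-180.0, -0.0, -171.8]
force: [-0.3, -1.3, 0.0]
finger_gap: 0.243
```

```bash
python3 plan.py 483.7 -156.5 90 188.2
python3 - <<'E'
from h import *
snap("wrist","pics/w8.png")
E
```

```text
t 21.65 tcp [487.7 209.1  95.5] rpy [-1.800e+02 -1.000e-02 -1.718e+02] F [-0.3 -1.3  0. ] gap 0.243
 units in current yaw: [ 1.402 -9.032  0.137]  norm mm 366.0
 twist z 0.0001  units after turn: [ 1.402 -9.032  0.137]
```

View pics/w8.png

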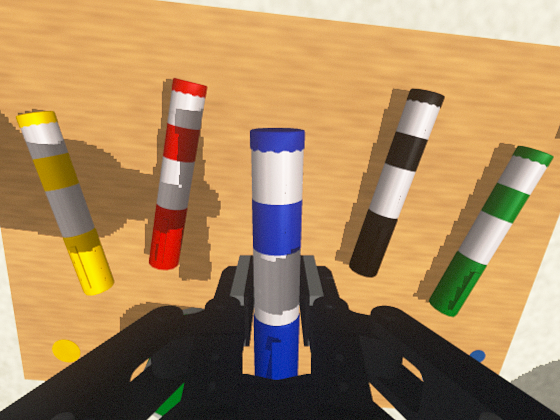

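Request:
servo_tool:
  travel:
    - [0,-0.3,0]
    - [0.14,-0.6,0]
    - [0.14,-0.85,0]
    - [0.14,-0.85,0]
    - [0.14,-0.85,0]
    - [0.14,-0.85,0]
    - [0.14,-0.85,0]
    - [0.14,-0.85,0]
    - [0.14,-0.85,0]
    - [0.14,-0.85,0]
    - [0.14,-0.7,0]
    - [0,-0.4,0]
    - [0,-0.23,0]
    - [0,0,0]
    - [0,0,0]
  twist:
    - [0,0,0]
    - [0,0,0]
    - [0,0,0]
    - [0,0,0]
    - [0,0,0]
    - [0,0,0]
    - [0,0,0]
    - [0,0,0]
    - [0,0,0]
    - [0,0,0]
    - [0,0,0]
    - [0,0,0]
    - [0,0,0]
    - [0,0,0]
    - [0,0,0]
  gripper: [0.15,0.15,0.15,0.15,0.15,0.15,0.15,0.15,0.15,0.15,0.15,0.15,0.15,0.15,0.15]

```text
t: 23.2
tcp_pos: [483.8, -155.3, 95.2]
orientation: [179.9, -0.1, -171.7]
force: [0.4, -0.1, -1.1]
finger_gap: 0.243
```

```bash
python3 - <<'E'
from h import *
snap("wrist","pics/w9.png");snap("side")
f=S["side"]["frame"][:,:,::-1][200:340,220:390]
cv2.imwrite("pics/s9.png",cv2.resize(f,None,fx=3,fy=3))
E
python3 plan.py 483.7 -156.5 40 188.2
```

```text
t 23.3 tcp [ 483.8 -154.9   95.4] rpy [ 1.7995e+02 -5.0000e-02 -1.7168e+02] F [ 0.5  0.2 -0.6] gap 0.244
 units in current yaw: [ 0.009 -0.039  1.385]  norm mm 55.0
 twist z 0.0022  units after turn: [ 0.009 -0.039  1.385]
```

View pics/w9.png

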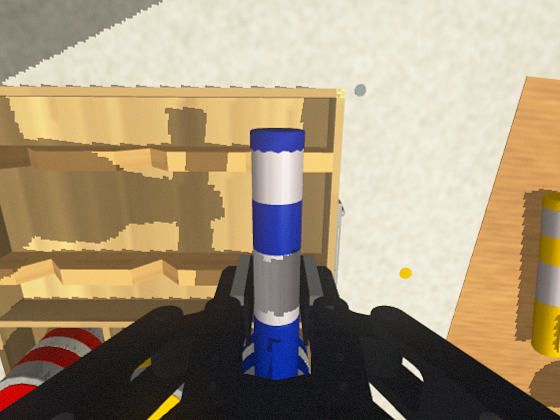

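View pics/s9.png

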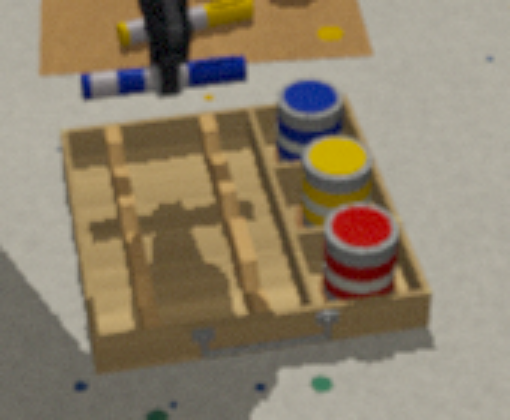

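Request:
servo_tool:
  travel:
    - [0,-0.035,0.2]
    - [0,0,0.4]
    - [0,0,0.4]
    - [0,0,0.25]
    - [0,0,0.15]
    - [0,0,0.1]
    - [0,0,0]
    - [0,0,0]
  twist:
    - [0,0,0]
    - [0,0,0]
    - [0,0,0]
    - [0,0,0]
    - [0,0,0]
    - [0,0,0]
    - [0,0,0]
    - [0,0,0]
  gripper: [0.15,0.15,0.15,0.15,0.15,0.15,0.15,0.15]

```text
t: 24.1
tcp_pos: [484.7, -157.9, 35.8]
orientation: [-180.0, 0.0, -171.8]
force: [0.4, -0.1, -1.3]
finger_gap: 0.241
```

```bash
python3 - <<'E'
from h import *
snap("wrist","pics/w10.png")
E
python3 plan.py 483.7 -156.5 27 188.2
```

```text
t 24.15 tcp [ 484.8 -157.9   35.9] rpy [-1.7996e+02  5.0000e-02 -1.7177e+02] F [-0.8  0.5 -0.8] gap 0.246
 units in current yaw: [0.022 0.039 0.223]  norm mm 9.0
 twist z 0.0006  units after turn: [0.022 0.039 0.223]
```

View pics/w10.png

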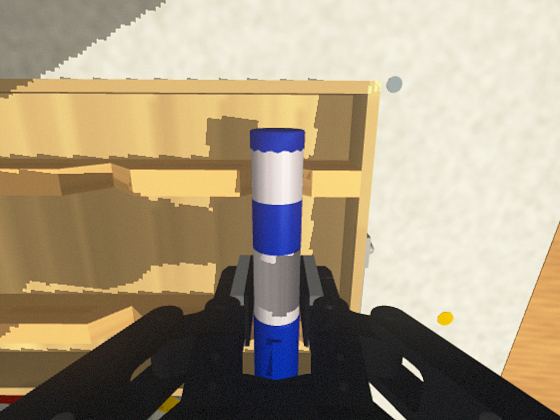

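Request:
servo_tool:
  travel:
    - [0.01,0.02,0.06]
    - [0,0,0.06]
    - [0,0,0.05]
    - [0,0,0.03]
    - [0,0,0]
    - [0,0,0]
  twist:
    - [0,0,0]
    - [0,0,0]
    - [0,0,0]
    - [0,0,0]
    - [0,0,0]
    - [0,0,0]
  gripper: [0.15,0.15,0.15,0.15,0.15,0.15]

```text
t: 24.75
tcp_pos: [484.2, -157.4, 27.6]
orientation: [-180.0, 0.0, -171.8]
force: [-0.8, -1.6, 0.2]
finger_gap: 0.241
```

Request:
servo_tool:
  travel:
    - [0,0,0.02]
    - [0,0,0.02]
    - [0,0,0]
  twist:
    - [0,0,0]
    - [0,0,0]
    - [0,0,0]
  gripper: [0.15,0.15,0.15]

```text
t: 25.05
tcp_pos: [484.6, -158.1, 26.7]
orientation: [-179.9, 0.1, -171.7]
force: [-0.5, -3.9, 6.1]
finger_gap: 0.242
```

Request:
servo_tool:
  travel:
    - [0,-0.015,0]
    - [0,0,0]
    - [0,0,0]
    - [0,0,0]
    - [0,0,0]
    - [0,0,-0.1]
    - [0,0,-0.2]
    - [0,0,-0.4]
    - [0,0,-0.6]
    - [0,0,-0.6]
    - [0,0,-0.6]
    - [0,0,-0.3]
    - [0,0,0]
  twist:
    - [0,0,0]
    - [0,0,0]
    - [0,0,0]
    - [0,0,0]
    - [0,0,0]
    - [0,0,0]
    - [0,0,0]
    - [0,0,0]
    - [0,0,0]
    - [0,0,0]
    - [0,0,0]
    - [0,0,0]
    - [0,0,0]
  gripper: [0.15,0.28,0.32,0.38,0.4,0.4,0.4,0.4,0.5,0.65,0.65,0.65,0.65]

```text
t: 26.35
tcp_pos: [485.1, -158.2, 139.8]
orientation: [-179.8, 0.2, -171.8]
force: [0.3, 0.0, -0.7]
finger_gap: 0.649
```

```bash
python3 - <<'E'
from h import *
snap("wrist","pics/w11.png");snap("side")
f=S["side"]["frame"][:,:,::-1][200:340,220:390]
cv2.imwrite("pics/s11.png",cv2.resize(f,None,fx=3,fy=3))
find(["wrist","side"],"pen_blue","pen",z=23)
E
python3 plan.py 474 136.7 130 175
```

```text
pen_blue [ 484.2 -158.3 -175.5] 1.521 | ('wrist', array([ 484. , -158. , -172.1]), np.float64(0.002), 4728, 0.63) ('side', array([ 486.9, -160.6, -172.5]), np.float64(0.005), 438, 0.89)
t 26.55 tcp [ 483.2 -157.2  136.9] rpy [ 1.7991e+02 -1.1000e-01 -1.7177e+02] F [-0.2 -0.5  0.2] gap 0.645
 units in current yaw: [-0.823  7.305  0.173]  norm mm 294.0
 twist z 0.2309  units after turn: [0.87  7.299 0.173]
```

View pics/w11.png

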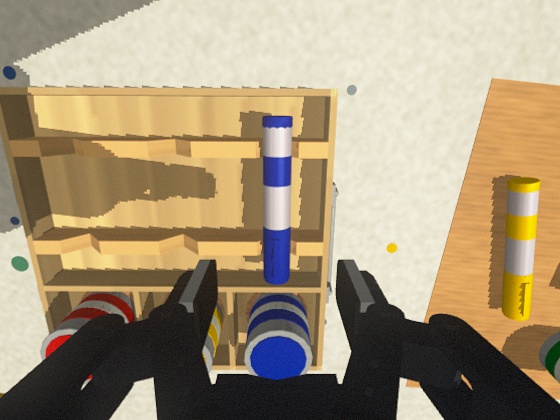

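View pics/s11.png

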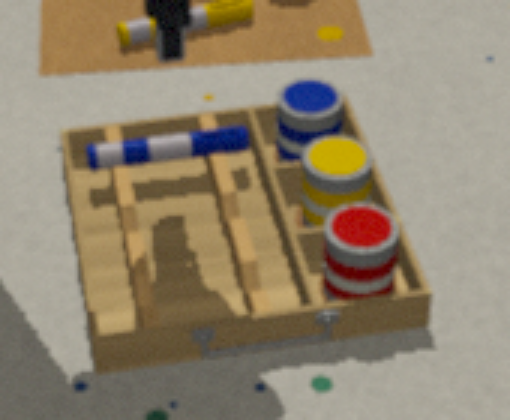

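Request:
servo_tool:
  travel:
    - [0,0.3,0]
    - [-0.103,0.6,0]
    - [-0.103,0.85,0]
    - [-0.103,0.85,0]
    - [-0.103,0.85,0]
    - [-0.103,0.85,0]
    - [-0.103,0.85,0]
    - [-0.103,0.85,0]
    - [-0.103,0.7,0]
    - [0,0.4,0]
    - [0,0.205,0]
    - [0,0,0.3]
    - [0,0,0.6]
    - [0,0,0.6]
    - [0,0,0.5]
    - [0,0,0.3]
    - [0,0,0]
    - [0,0,0]
  twist:
    - [0,0,0]
    - [0,0,0]
    - [0,0,0]
    - [0,0,0]
    - [0,0,0]
    - [0,0,0]
    - [0,0,0]
    - [0,0,0]
    - [0,0,0]
    - [0,0,0]
    - [0,0,0]
    - [0,0,0.115]
    - [0,0,0.115]
    - [0,0,0]
    - [0,0,0]
    - [0,0,0]
    - [0,0,0]
    - [0,0,0]
  gripper: [0.65,0.65,0.65,0.65,0.65,0.65,0.65,0.65,0.65,0.65,0.65,0.65,0.65,0.65,0.65,0.65,0.65,0.65]

```text
t: 28.35
tcp_pos: [474.8, 136.2, 45.9]
orientation: [-180.0, -0.0, 175.0]
force: [-0.2, -0.5, -0.1]
finger_gap: 0.654
```

```bash
python3 - <<'E'
from h import *
snap("wrist","pics/w12.png")
find(["wrist"],"pen_red","pen")
E
python3 plan.py 474 136.7 3 175
```

```text
pen_red [473.3 136.6 174.9] 0.002 | ('wrist', array([473.3, 136.6, 174.9]), np.float64(0.002), 8449, 0.84)
t 28.45 tcp [475.4 136.3  46.7] rpy [1.7999e+02 9.0000e-02 1.7505e+02] F [-0.5 -0.6  0.6] gap 0.655
 units in current yaw: [0.036 0.007 1.092]  norm mm 44.0
 twist z 0.0008  units after turn: [0.036 0.007 1.092]
```

View pics/w12.png

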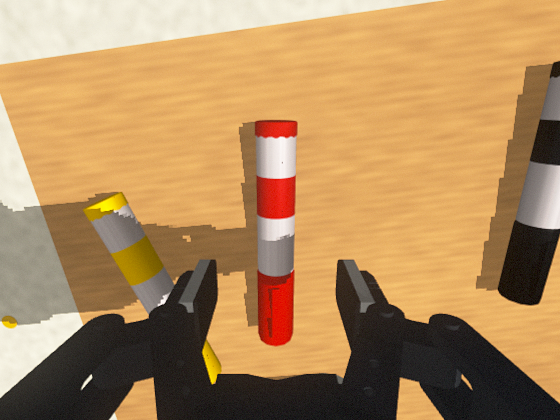

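Request:
servo_tool:
  travel:
    - [0.03,0.007,0.3]
    - [0,0,0.3]
    - [0,0,0.22]
    - [0,0,0.16]
    - [0,0,0.09]
    - [0,0,0]
    - [0,0,0]
    - [0,0,0]
    - [0,0,0]
    - [0,0,0]
    - [0,0,0]
    - [0,0,0]
  twist:
    - [0,0,0]
    - [0,0,0]
    - [0,0,0]
    - [0,0,0]
    - [0,0,0]
    - [0,0,0]
    - [0,0,0]
    - [0,0,0]
    - [0,0,0]
    - [0,0,0]
    - [0,0,0]
    - [0,0,0]
  gripper: [0.65,0.65,0.65,0.65,0.65,0.65,0.5,0.4,0.3,0.2,0.15,0.15]

```text
t: 29.65
tcp_pos: [473.9, 136.7, 3.5]
orientation: [180.0, 0.0, 175.1]
force: [-0.7, 0.8, 4.9]
finger_gap: 0.242
```

Request:
servo_tool:
  travel:
    - [0,0,-0.1]
    - [0,0,-0.3]
    - [0,0,-0.5]
    - [0,0,-0.6]
    - [0,0,-0.5]
    - [0,0,-0.3]
    - [0,0,0]
    - [0,0,0]
  twist:
    - [0,0,0]
    - [0,0,0]
    - [0,0,0]
    - [0,0,-0.0765]
    - [0,0,-0.0765]
    - [0,0,-0.0765]
    - [0,0,0]
    - [0,0,0]
  gripper: [0.15,0.15,0.15,0.15,0.15,0.15,0.15,0.15]

```text
t: 30.45
tcp_pos: [473.5, 136.7, 95.5]
orientation: [-180.0, 0.0, -171.9]
force: [-0.6, 0.5, -0.9]
finger_gap: 0.244
```

```bash
python3 plan.py 506.5 -316 95 188.2
```

```text
t 30.45 tcp [473.5 136.7  95.5] rpy [-1.8000e+02  3.0000e-02 -1.7189e+02] F [-0.6  0.5 -0.9] gap 0.244
 units in current yaw: [  0.781 -11.32    0.012]  norm mm 454.0
 twist z -0.0015  units after turn: [  0.798 -11.319   0.012]
```

Request:
servo_tool:
  travel:
    - [0,-0.3,0]
    - [0,-0.6,0]
    - [0.0715,-0.85,0]
    - [0.0715,-0.85,0]
    - [0.0715,-0.85,0]
    - [0.0715,-0.85,0]
    - [0.0715,-0.85,0]
    - [0.0715,-0.85,0]
    - [0.0715,-0.85,0]
    - [0.0715,-0.85,0]
    - [0.0715,-0.85,0]
    - [0.0715,-0.85,0]
    - [0.0715,-0.85,0]
    - [0,-0.6,0]
    - [0,-0.3,0]
    - [0,-0.17,0]
    - [0,0,0]
    - [0,0,0]
  twist:
    - [0,0,0]
    - [0,0,0]
    - [0,0,0]
    - [0,0,0]
    - [0,0,0]
    - [0,0,0]
    - [0,0,0]
    - [0,0,0]
    - [0,0,0]
    - [0,0,0]
    - [0,0,0]
    - [0,0,0]
    - [0,0,0]
    - [0,0,0]
    - [0,0,0]
    - [0,0,0]
    - [0,0,0]
    - [0,0,0]
  gripper: [0.15,0.15,0.15,0.15,0.15,0.15,0.15,0.15,0.15,0.15,0.15,0.15,0.15,0.15,0.15,0.15,0.15,0.15]

```text
t: 32.25
tcp_pos: [506.5, -314.5, 94.7]
orientation: [179.9, -0.1, -171.8]
force: [-0.6, 0.2, -0.1]
finger_gap: 0.241
```

```bash
python3 plan.py 506.5 -316 36 188.2
```

```text
t 32.25 tcp [ 506.5 -314.5   94.7] rpy [ 1.7989e+02 -7.0000e-02 -1.7176e+02] F [-0.6  0.2 -0.1] gap 0.241
 units in current yaw: [ 0.006 -0.037  1.467]  norm mm 59.0
 twist z 0.0007  units after turn: [ 0.006 -0.037  1.467]
```

Request:
servo_tool:
  travel:
    - [0,-0.01,0.2]
    - [0,0,0.4]
    - [0,0,0.4]
    - [0,0,0.25]
    - [0,0,0.12]
    - [0,0,0.1]
    - [0,0,0]
    - [0,0,0]
  twist:
    - [0,0,0]
    - [0,0,0]
    - [0,0,0]
    - [0,0,0]
    - [0,0,0]
    - [0,0,0]
    - [0,0,0]
    - [0,0,0]
  gripper: [0.15,0.15,0.15,0.15,0.15,0.15,0.15,0.15]

```text
t: 33.05
tcp_pos: [507.5, -316.6, 36.7]
orientation: [-180.0, 0.0, -171.8]
force: [-0.0, -0.8, -1.3]
finger_gap: 0.243
```

```bash
python3 plan.py 506.5 -316 27 188.2
python3 - <<'E'
from h import *
snap("wrist","pics/w13.png")
E
```

```text
t 33.05 tcp [ 507.5 -316.6   36.7] rpy [-1.7996e+02  3.0000e-02 -1.7179e+02] F [-0.  -0.8 -1.3] gap 0.243
 units in current yaw: [0.021 0.018 0.243]  norm mm 10.0
 twist z 0.0002  units after turn: [0.021 0.018 0.243]
```

View pics/w13.png

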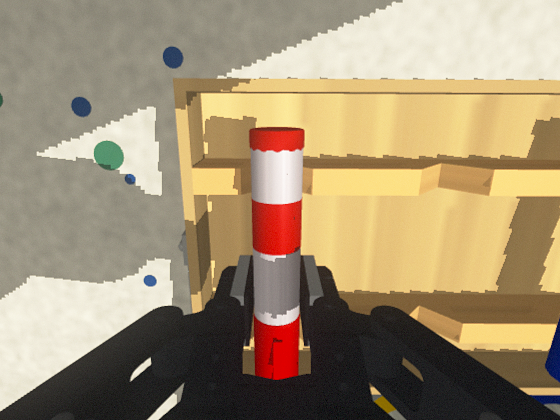

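Red sits centred over its notch (notch edges at columns ~243 and ~311). I'll lower it.

Request:
servo_tool:
  travel:
    - [0.01,0.01,0.06]
    - [0,0,0.06]
    - [0,0,0.05]
    - [0,0,0.04]
    - [0,0,0.02]
    - [0,0,0.01]
    - [0,0,0]
    - [0,0,0]
  twist:
    - [0,0,0]
    - [0,0,0]
    - [0,0,0]
    - [0,0,0]
    - [0,0,0]
    - [0,0,0]
    - [0,0,0]
    - [0,0,0]
  gripper: [0.15,0.15,0.15,0.15,0.15,0.15,0.15,0.15]

```text
t: 33.9
tcp_pos: [506.8, -316.3, 26.8]
orientation: [-180.0, 0.0, -171.8]
force: [-1.1, 0.2, -0.4]
finger_gap: 0.242
```

Request:
servo_tool:
  travel:
    - [0,0,0.015]
    - [0,0,0.015]
    - [0,0,0]
  twist:
    - [0,0,0]
    - [0,0,0]
    - [0,0,0]
  gripper: [0.15,0.15,0.15]

```text
t: 34.2
tcp_pos: [507.1, -316.7, 26.1]
orientation: [-179.9, 0.0, -171.8]
force: [0.0, -2.1, 4.7]
finger_gap: 0.245
```

Contact felt (4.7 N). Releasing.

Request:
servo_tool:
  travel:
    - [0,-0.01,0]
    - [0,0,0]
    - [0,0,0]
    - [0,0,0]
    - [0,0,0]
    - [0,0,-0.1]
    - [0,0,-0.2]
    - [0,0,-0.4]
    - [0,0,-0.6]
    - [0,0,-0.6]
    - [0,0,-0.6]
    - [0,0,-0.3]
    - [0,0,0]
  twist:
    - [0,0,0]
    - [0,0,0]
    - [0,0,0]
    - [0,0,0]
    - [0,0,0]
    - [0,0,0]
    - [0,0,0]
    - [0,0,0]
    - [0,0,0]
    - [0,0,0]
    - [0,0,0]
    - [0,0,0]
    - [0,0,0]
  gripper: [0.15,0.28,0.32,0.38,0.4,0.4,0.4,0.4,0.5,0.65,0.65,0.65,0.65]

```text
t: 35.5
tcp_pos: [507.8, -317.3, 139.8]
orientation: [-179.8, 0.2, -171.8]
force: [-0.8, 0.0, 0.7]
finger_gap: 0.652
```

```bash
python3 - <<'E'
from h import *
snap("wrist","pics/w14.png")
find(["wrist"],"pen_red","pen",z=23)
E
python3 plan.py 504.5 62.8 140 197.5
```

```text
pen_red [ 506.8 -316.5 -172. ] 0.01 | ('wrist', array([ 506.8, -316.5, -172. ]), np.float64(0.01), 4560, 0.79)
t 35.6 tcp [ 506.4 -316.2  137.3] rpy [ 1.7998e+02 -2.0000e-02 -1.7180e+02] F [ 0.3 -0.8  0.2] gap 0.649
 units in current yaw: [-1.304  9.384 -0.068]  norm mm 379.0
 twist z -0.1623  units after turn: [-2.803  9.05  -0.068]
```

View pics/w14.png

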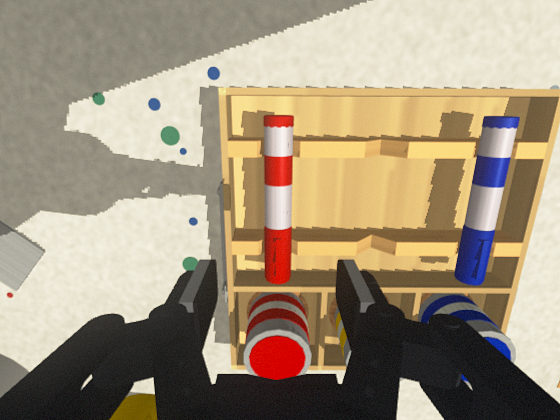

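Request:
servo_tool:
  travel:
    - [0,0.3,0]
    - [0,0.6,0]
    - [-0.145,0.85,0]
    - [-0.145,0.85,0]
    - [-0.145,0.85,0]
    - [-0.145,0.85,0]
    - [-0.145,0.85,0]
    - [-0.145,0.85,0]
    - [-0.145,0.85,0]
    - [-0.145,0.85,0]
    - [-0.145,0.85,0]
    - [0,0.5,0]
    - [0,0.33,0]
    - [0,0,0.3]
    - [0,0,0.6]
    - [0,0,0.6]
    - [0,0,0.5]
    - [0,0,0.3]
    - [0,0,0]
    - [0,0,0]
  twist:
    - [0,0,0]
    - [0,0,0]
    - [0,0,0]
    - [0,0,0]
    - [0,0,0]
    - [0,0,0]
    - [0,0,0]
    - [0,0,0]
    - [0,0,0]
    - [0,0,0]
    - [0,0,0]
    - [0,0,0]
    - [0,0,0]
    - [0,0,-0.081]
    - [0,0,-0.081]
    - [0,0,0]
    - [0,0,0]
    - [0,0,0]
    - [0,0,0]
    - [0,0,0]
  gripper: [0.65,0.65,0.65,0.65,0.65,0.65,0.65,0.65,0.65,0.65,0.65,0.65,0.65,0.65,0.65,0.65,0.65,0.65,0.65,0.65]

```text
t: 37.6
tcp_pos: [504.8, 62.3, 45.5]
orientation: [180.0, -0.0, -162.5]
force: [0.6, -0.6, -0.4]
finger_gap: 0.65
```

```bash
python3 - <<'E'
from h import *
snap("wrist","pics/w15.png")
find(["wrist"],"pen_yellow","pen")
E
python3 plan.py 504.5 62.8 3 197.5
```

```text
pen_yellow [504.3  62.8  17.7] 0.001 | ('wrist', array([504.3,  62.8,  17.7]), np.float64(0.001), 8416, 0.93)
t 37.7 tcp [505.5  62.3  46.3] rpy [-1.7996e+02  8.0000e-02 -1.6252e+02] F [-0.6 -0.2  0.5] gap 0.647
 units in current yaw: [0.019 0.02  1.081]  norm mm 43.0
 twist z -0.0004  units after turn: [0.019 0.02  1.081]
```

View pics/w15.png

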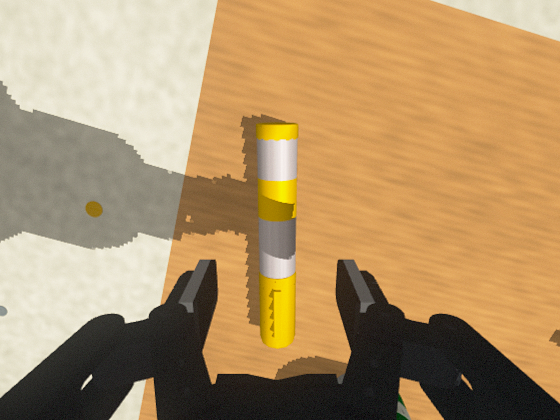

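Request:
servo_tool:
  travel:
    - [0.02,0.012,0.3]
    - [0,0,0.3]
    - [0,0,0.22]
    - [0,0,0.15]
    - [0,0,0.09]
    - [0,0,0]
    - [0,0,0]
    - [0,0,0]
    - [0,0,0]
    - [0,0,0]
    - [0,0,0]
    - [0,0,0]
  twist:
    - [0,0,0]
    - [0,0,0]
    - [0,0,0]
    - [0,0,0]
    - [0,0,0]
    - [0,0,0]
    - [0,0,0]
    - [0,0,0]
    - [0,0,0]
    - [0,0,0]
    - [0,0,0]
    - [0,0,0]
  gripper: [0.65,0.65,0.65,0.65,0.65,0.65,0.5,0.4,0.3,0.2,0.15,0.15]

```text
t: 38.9
tcp_pos: [504.2, 62.6, 3.6]
orientation: [-180.0, 0.0, -162.5]
force: [0.1, -0.7, 6.0]
finger_gap: 0.243
```

Request:
servo_tool:
  travel:
    - [0,0,-0.1]
    - [0,0,-0.3]
    - [0,0,-0.5]
    - [0,0,-0.6]
    - [0,0,-0.5]
    - [0,0,-0.3]
    - [0,0,0]
    - [0,0,0]
  twist:
    - [0,0,0]
    - [0,0,0]
    - [0,0,0]
    - [0,0,0.081]
    - [0,0,0.081]
    - [0,0,0]
    - [0,0,0]
    - [0,0,0]
  gripper: [0.15,0.15,0.15,0.15,0.15,0.15,0.15,0.15]

```text
t: 39.7
tcp_pos: [503.7, 62.6, 95.1]
orientation: [180.0, -0.0, -171.7]
force: [-0.2, -0.5, -1.4]
finger_gap: 0.245
```

```bash
python3 plan.py 495.3 -237.2 95 188.2
```

```text
t 39.7 tcp [503.7  62.6  95.1] rpy [ 1.8000e+02 -1.0000e-02 -1.7173e+02] F [-0.2 -0.5 -1.4] gap 0.245
 units in current yaw: [ 1.286e+00 -7.387e+00  2.000e-03]  norm mm 300.0
 twist z 0.0012  units after turn: [ 1.277e+00 -7.389e+00  2.000e-03]
```

Request:
servo_tool:
  travel:
    - [0,-0.3,0]
    - [0,-0.6,0]
    - [0.183,-0.85,0]
    - [0.183,-0.85,0]
    - [0.183,-0.85,0]
    - [0.183,-0.85,0]
    - [0.183,-0.85,0]
    - [0.183,-0.85,0]
    - [0.183,-0.7,0]
    - [0,-0.4,0]
    - [0,-0.3,0]
    - [0,0,0]
    - [0,0,0]
    - [0,0,0.2]
    - [0,0,0.4]
    - [0,0,0.4]
    - [0,0,0.25]
    - [0,0,0.22]
    - [0,0,0]
    - [0,0,0]
  twist:
    - [0,0,0]
    - [0,0,0]
    - [0,0,0]
    - [0,0,0]
    - [0,0,0]
    - [0,0,0]
    - [0,0,0]
    - [0,0,0]
    - [0,0,0]
    - [0,0,0]
    - [0,0,0]
    - [0,0,0]
    - [0,0,0]
    - [0,0,0]
    - [0,0,0]
    - [0,0,0]
    - [0,0,0]
    - [0,0,0]
    - [0,0,0]
    - [0,0,0]
  gripper: [0.15,0.15,0.15,0.15,0.15,0.15,0.15,0.15,0.15,0.15,0.15,0.15,0.15,0.15,0.15,0.15,0.15,0.15,0.15,0.15]

```text
t: 41.7
tcp_pos: [495.6, -237.5, 36.3]
orientation: [180.0, -0.0, -171.8]
force: [-0.6, -0.1, -1.2]
finger_gap: 0.247
```

```bash
python3 plan.py 495.3 -237.2 27 188.2
python3 - <<'E'
from h import *
snap("wrist","pics/w16.png")
E
```

```text
t 41.7 tcp [ 495.6 -237.5   36.3] rpy [ 180.     -0.   -171.77] F [-0.6 -0.1 -1.2] gap 0.247
 units in current yaw: [0.007 0.009 0.233]  norm mm 9.0
 twist z 0.0005  units after turn: [0.007 0.009 0.233]
```

View pics/w16.png

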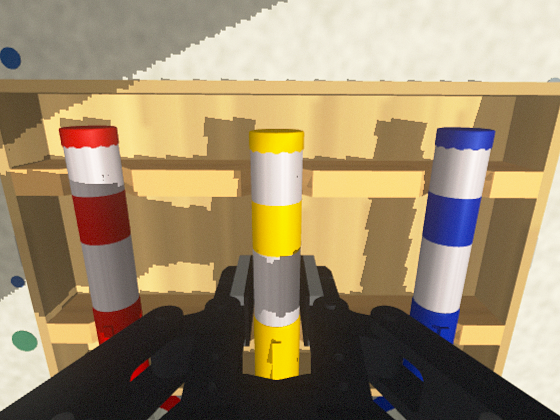

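Yellow is centred over its notch (edges at columns ~241 and ~312). I'll lower it.

Request:
servo_tool:
  travel:
    - [0,0,0.06]
    - [0,0,0.06]
    - [0,0,0.05]
    - [0,0,0.04]
    - [0,0,0.02]
    - [0,0,0.015]
    - [0,0,0]
    - [0,0,0]
  twist:
    - [0,0,0]
    - [0,0,0]
    - [0,0,0]
    - [0,0,0]
    - [0,0,0]
    - [0,0,0]
    - [0,0,0]
    - [0,0,0]
  gripper: [0.15,0.15,0.15,0.15,0.15,0.15,0.15,0.15]

```text
t: 42.55
tcp_pos: [495.6, -237.7, 26.5]
orientation: [-180.0, 0.0, -171.8]
force: [0.0, -0.2, -0.8]
finger_gap: 0.239
```

Request:
servo_tool:
  travel:
    - [0,0,0.015]
    - [0,0,0.015]
    - [0,0,0]
  twist:
    - [0,0,0]
    - [0,0,0]
    - [0,0,0]
  gripper: [0.15,0.15,0.15]

```text
t: 42.85
tcp_pos: [495.6, -237.8, 26.1]
orientation: [-180.0, 0.0, -171.8]
force: [-0.4, 0.6, 5.8]
finger_gap: 0.243
```

Request:
servo_tool:
  travel:
    - [0,0,0]
    - [0,0,0]
    - [0,0,0]
    - [0,0,0]
    - [0,0,0]
    - [0,0,-0.1]
    - [0,0,-0.2]
    - [0,0,-0.4]
    - [0,0,-0.6]
    - [0,0,-0.7]
    - [0,0,-0.8]
    - [0,0,-0.8]
    - [0,0,-0.5]
    - [0,0,-0.2]
    - [0,0,0]
  twist:
    - [0,0,0]
    - [0,0,0]
    - [0,0,0]
    - [0,0,0]
    - [0,0,0]
    - [0,0,0]
    - [0,0,0]
    - [0,0,0]
    - [0,0,0]
    - [0,0,0]
    - [0,0,0]
    - [0,0,0]
    - [0,0,0]
    - [0,0,0]
    - [0,0,0]
  gripper: [0.15,0.28,0.32,0.38,0.4,0.4,0.4,0.4,0.4,0.5,0.5,0.5,0.5,0.5,0.5]

```text
t: 44.35
tcp_pos: [496.0, -238.0, 198.7]
orientation: [-179.9, 0.1, -171.8]
force: [-0.0, -0.4, -0.0]
finger_gap: 0.501
```

```bash
python3 - <<'E'
from h import *
snap("wrist","pics/w17.png");snap("side","pics/s17.png");snap("top")
for n in("red","yellow","blue"): find(["wrist","side"],"pen_"+n,"pen",z=23); 
find(["top","side"],"tin_yellow","tin",z=6)
for n in("pen_green","pen_black"): find(["top","side"],n,"pen")
find(["top","side"],"tin_green","tin")
E
python3 plan.py 0 0 0
```

```text
pen_red [ 506.7 -316.8    4.4] 0.914 | ('wrist', array([ 506.4, -316.3,    8.1]), np.float64(0.013), 3193, 0.7) ('side', array([ 507.9, -318.8,    7.7]), np.float64(0.009), 606, 0.69)
pen_yellow side none
pen_yellow [ 495.6 -237.1 -171.9] 0.002 | ('wrist', array([ 495.6, -237.1, -171.9]), np.float64(0.002), 3333, 0.57)
pen_blue [ 485.  -158.5 -174.7] 0.79 | ('wrist', array([ 484.7, -158.2, -171.8]), np.float64(0.008), 3208, 0.85) ('side', array([ 486.6, -160.5, -172.1]), np.float64(0.001), 447, 0.8)
tin_yellow [ 616.4 -214.9  -35.6] 6.867 | ('top', array([ 615.7, -218.9,  -34.7]), np.float64(0.0), 455, 0.95) ('side', array([ 617.6, -207.2,  -37.9]), np.float64(0.0), 495, 0.92)
pen_green side none
pen_green [480.9 363.2 -12. ] 0.009 | ('top', array([480.9, 363.2, -12. ]), np.float64(0.009), 428, 0.57)
pen_black side low 0.26
pen_black [455.5 286.8  -5.7] 0.0 | ('top', array([455.5, 286.8,  -5.7]), np.float64(0.0), 408, 0.59)
tin_green side none
tin_green [ 607.   158.5 -144.1] 0.0 | ('top', array([ 607. ,  158.5, -144.1]), np.float64(0.0), 433, 0.62)
t 45.2 tcp [ 495.5 -237.7  197.4] rpy [-1.7999e+02  1.0000e-02 -1.7180e+02] F [ 0.4  0.4 -0.3] gap 0.498
 units in current yaw: [11.414  7.65   4.934]  norm mm 584.0
```

View pics/w17.png

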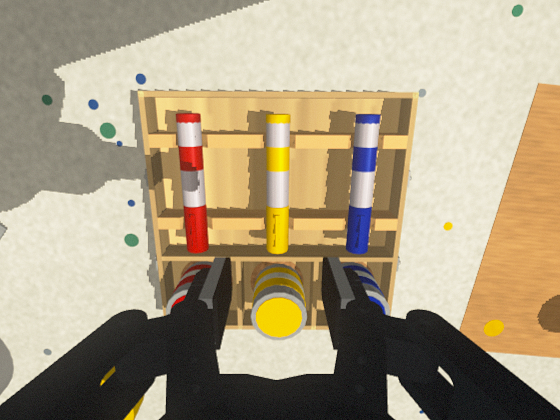

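View pics/s17.png

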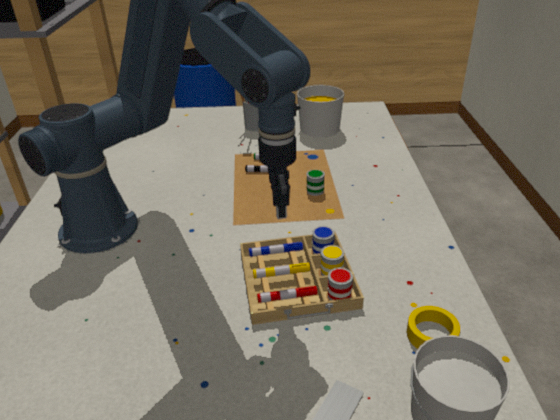

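All three pens lie in their notches in front of the matching tins, and the arm is clear of everything.

```bash
python3 -c "
from workcell import r
print(r.job_done())"
```

```text
the job is handed in; nothing more can be done
None
```

The job is handed in at about 45 s: the yellow tin stands in the middle bay, and the blue, red and yellow pens lie in the notches in front of their own tins. I placed the tin first, then blue, red and yellow. Each piece was lowered until about 5–6 N of contact and then let go. The arm was about 160 mm clear of the box when I handed in.

- **Pens:** the wrist view puts all three within about 2 mm and 0.5° of their targets. The side view agrees to about 3 mm for blue and red; it missed the yellow pen in the last check, though the picture shows it lying in place.
- **Yellow tin:** the top camera puts it within about 2 mm of the bay centre. The side view disagreed by about 11 mm because the red tin partly hides it. The picture shows it upright in its bay.
- **Left alone:** I did not touch the green tin, the green or black pens, or the blue and red tins. In the last top view the green tin and the two pens are within about 3 mm of where they started; the side view did not pick them up. I did not re-measure the blue and red tins at the end, but the pictures show them in their bays.

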